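# Find and release the key left on at the bench switch box

## Robot

A 7-joint arm with a two-finger parallel gripper is mounted at the origin on a cart in front of the work surface, level with it; the furniture and walls round the work are solid. World frame = base frame: x ahead of the robot, y to its left, z up, the work surface at z = 0. Lengths are in m, angles in rad, forces in N, time in s.
With the tool pointing down it reaches from about 0.35 to 0.9 m from the base axis. Payload 8.1 kg.
Tool frame: the origin (TCP) lies on the centre line of the jaws, within the pads' length; the fingertips stand 19 mm ahead of it and the grasp point (between the pads) is the TCP (arm.tip_reach is the distance from the TCP to the fingertips, in m); z points along the fingers, y is the line along which they close (so a half turn about z gives the same grasp; the last joint's range is limited). The gripper opens to 92 mm and grips with 3 to 60 N. Pads are 19 mm wide; open, the fingers measure 130 mm over their backs; the gripper's body (75 mm by 190 mm) begins 47 mm behind the grasp point.
Start: joints at [-1.438, 0.434, 0.025, 1.573, -0.012, 1.134, -0.075], TCP at [0.146, 0.608, 0.246] pointing down, gripper open.
Joint ranges: [-2.62, 2.62], [-0.44, 2.09], [-1.27, 1.32], [0.08, 2.57], [-1.32, 4.46], [0.12, 2], [-2.74, 2.74]. Speed limits (rad/s): [2.22, 2.22, 3.01, 3.01, 3.14, 3.14, 3.14].

## Interface

Orientations are given as a rotation vector (axis times angle).
In Python, from cell import arm gives the robot as it stands.
- The arm moves only by the tool arm_command, never from a script. Its argument "targets" is a list that holds one entry, the list of rows, each a list of 6 numbers: the shift along the tool's x, y, z in m, then the turn, a rotation vector about the tool's x, y, z in rad. A call has 1 to 10 rows; each row shifts and turns the commanded pose from where the row before left it, along the tool's axes as they then stand; what a row does not reach is not made up. A row lasts 1/8 s, in which the tool goes at most 62.5 mm and 10.7 degrees, less where a joint would pass 70% of its speed; a pose out of reach is approached as far as the arm can. A call with a gripper value outside its range is refused whole. "jaw" is the finger opening in m, from 0 to 0.0918, set as the call begins (left out, the last holds). The fingers move at their own pace and stop on an object; "newtons" is the grip in N (left out, the last holds). Time passes only in rows, so rows that do not move let the fingers close. It gives the time, the measured TCP pose, the force, the opening and the grip force at its end, in the units of the state.
- arm.observe(): the state, without advancing time (a new reading comes with each control period).
- arm.get_image(name): name is "scene" or "top" or "wrist"; returns a dict with "pixels" (400x640x3 uint8, red, green, blue), "z_map" (400x640 float32, m along the optical axis (not along the pixel's ray), 0 where there is no reading), "fx", "fy", "cx", "cy" (pixels), "xyz" and "rotation" of the camera in the world; the wrist camera has in their place "T_tool_cam" (4x4, takes a point from camera to tool coordinates, whose origin is the TCP and whose axes are the flange's). Camera axes: x right, y down, z forward; pixel columns grow to the right and rows downward; lengths in m; the calibration is good to about 2 mm. A picture is of the moment at which its call begins: read the wrist's pose just before it.
- arm.sign_off(): hands the job in; it is judged then, once.
The state is a dict: "clock": time; "joints": joint angles; "dq": joint speeds; "joint_efforts": joint torques, N m; "position": TCP position; "ee_rot": TCP orientation; "force": force on the tool from outside, world axes, zero at the start; "ft_torque": the same for the moment, N m; "width": opening from 0.0 (shut) to 1.0 (fully open); "gripper_force": force on a finger pad.
Only numpy, scipy, OpenCV 4.12 (cv2) and the standard library are available. Lean on these libraries where they do the work, as an engineer would, in place of code of your own. Each camera call takes 0.05 s, during which the arm holds its last target. There are 200 camera calls.

## Task

One of the four white keys on the grey switch box has been left latched down. With closed fingertips tap each key lightly, one after another from left to right, to feel which one it is, and only after the last tap press that key right in so that it springs back up level with the others. While it is still latched do not push any other key in deep, and do not grip, lift or shift anything else on the bench.

Things in the scene. Friction and masses are not known exactly. Their poses are not given: they have to be found in the camera images.
- switch_box: Grey four-way switch box, fixed to the bench, 115 deep x 235 wide x 45 mm high, lying flat, with four white keys in a row along its top and four black sockets in its front face. Origin: centre of its underside, at bench height. x points away from the robot (turned up to 0.35 rad), y along the row to the left, z up. Keys 48 mm apart; top face at z = 45 mm.
- key1: The left-hand white key as the robot sees the row: square cap 26 x 26 mm, at +72 mm along the box's y, -20 mm along its x. Origin: centre of the cap's top face; axes as the box. Any key slides straight down, 11 mm in all. A free key's top is 63 mm above the bench; it begins to sink at 2 N, then 0.45 N per mm, and springs back.
- key2: The second from left white key as the robot sees the row: square cap 26 x 26 mm, at +24 mm along the box's y, -20 mm along its x. Origin: centre of the cap's top face; axes as the box. Exactly one of the four keys, any of them, is latched: its top rests 5 mm lower (58 mm above the bench) and is firm until about 4.3 N.
- key3: The third from left white key as the robot sees the row: square cap 26 x 26 mm, at -24 mm along the box's y, -20 mm along its x. Origin: centre of the cap's top face; axes as the box. To release the latched key press it to its stop, 11 mm below the free height (top 52 mm above the bench; 7 to 8 N): the latch lets go and the key rises to the free height as the finger withdraws.
- key4: The right-hand white key as the robot sees the row: square cap 26 x 26 mm, at -72 mm along the box's y, -20 mm along its x. Origin: centre of the cap's top face; axes as the box. All four keys look alike and move as told for the others.
- red_bit: Bystander: red hexagonal bit holder, 45 x 11 x 10 mm, lying loose on the box behind the keys. Origin: centre of its underside as it lies.
- patch_tin: Bystander: green flat tin, 52 x 90 x 23 mm, loose on the bench to the left of the box, behind. Origin: centre of its underside as it lies.
- tape_yellow: Bystander: roll of yellow tape, 75 mm across, 19 mm high, lying flat to the right of the box. Origin: centre of its underside as it lies.
- lever_a: Bystander: blue tyre lever, 116 x 19 x 10 mm, lying on the bench to the left of the box. Origin: centre of its underside as it lies.
- marker: Bystander: black marker pen, 134 x 15 x 15 mm, lying behind the box. Origin: centre of its underside as it lies.
- grease_tub: Bystander: black tub with a yellow lid, 70 mm across, 74 mm high, standing to the right, behind. Origin: centre of its underside as it lies.

How it is judged:
On the way, in this order (a step that is already met when the one before it is completed fails the run):
1. the left-hand key is touched with the fingers (contact force between the fingers and key1 above 0.3 N).
2. the second from left key is touched with the fingers (contact force between the fingers and key2 above 0.3 N).
3. the third from left key is touched with the fingers (contact force between the fingers and key3 above 0.3 N).
4. the right-hand key is touched with the fingers (contact force between the fingers and key4 above 0.3 N).
5. the latched key has been released: all four keys stand up (z of each of key1, key2, key3, key4 in the frame of switch_box above 0.061 m), for 0.1 s.
At the end, for the whole second after the job is handed in: All four key tops stand at the free height (no more than 2 mm below it), and every loose thing lies within 20 mm of where it was (all of step 5 and distance of each of red_bit, patch_tin, tape_yellow, lever_a, marker, grease_tub from where it was at the start of the episode below 0.02 m); the robot touches nothing.
It fails at once if a free key is pushed in deep (more than 6.5 mm) while the latched key is still down, or two keys are pushed in together ((z of key1 in the frame of switch_box below 0.0565 m and z of key2 in the frame of switch_box below 0.0595 m) or (z of key1 in the frame of switch_box below 0.0565 m and z of key3 in the frame of switch_box below 0.0595 m) or (z of key1 in the frame of switch_box below 0.0565 m and z of key4 in the frame of switch_box below 0.0595 m) or (z of key2 in the frame of switch_box below 0.0565 m and z of key1 in the frame of switch_box below 0.0595 m) or (z of key2 in the frame of switch_box below 0.0565 m and z of key3 in the frame of switch_box below 0.0595 m) or (z of key2 in the frame of switch_box below 0.0565 m and z of key4 in the frame of switch_box below 0.0595 m) or (z of key3 in the frame of switch_box below 0.0565 m and z of key1 in the frame of switch_box below 0.0595 m) or (z of key3 in the frame of switch_box below 0.0565 m and z of key2 in the frame of switch_box below 0.0595 m) or (z of key3 in the frame of switch_box below 0.0565 m and z of key4 in the frame of switch_box below 0.0595 m) or (z of key4 in the frame of switch_box below 0.0565 m and z of key1 in the frame of switch_box below 0.0595 m) or (z of key4 in the frame of switch_box below 0.0565 m and z of key2 in the frame of switch_box below 0.0595 m) or (z of key4 in the frame of switch_box below 0.0565 m and z of key3 in the frame of switch_box below 0.0595 m)).
It fails at once if a loose thing on the bench or box is lifted or shifted by more than 20 mm (distance of any of red_bit, patch_tin, tape_yellow, lever_a, marker, grease_tub from where it was at the start of the episode above 0.02 m).
It also fails if it takes over 45 s, if anything falls off the work surface, if the arm or the gripper's body presses on something with over 40 N, if the wrist force passes 120 N, or if a joint passes its speed limit or range.

## Working session

There is one attempt and no reset: what is moved stays moved. The work goes in short steps, Python scripts to look and compute and a tool call to move; the robot and the scene stay as the last step left them, time stands still between calls to the robot, and variables do not carry over. Pictures are saved under pics/ and viewed, at most 10 in all, crops included, and the job is handed in when it is done.

Besides the shell and the picture viewer there is one more tool, called after "Call:" by a JSON object that holds its "op" and its "data", one argument or row to a line. arm_command: Moves the arm, as the interface text tells. Its arguments: {"type":"object","properties":{"targets":{"type":"array","items":{"type":"array","items":{"type":"array","items":{"type":"number"}}}},"jaw":{"type":"number"},"newtons":{"type":"number"}},"required":["targets"]}

```bash
ls; mkdir -p pics; python3 - <<'E'
from cell import arm
import cv2,numpy as np
s=arm.observe();print(s)
im=arm.get_image("top")
np.savez('top.npz',**{k:np.array(v) for k,v in im.items()})
cv2.imwrite('pics/top.png',im['pixels'][:,:,::-1])
print({k:v for k,v in im.items() if k not in('pixels','z_map')})
E
```

```text
pics
{'clock': 0.0, 'joints': array([-1.43759751,  0.4352319 ,  0.02499682,  1.57410398, -0.01159926,
        1.13399386, -0.07508674]), 'dq': array([ 0.00072813, -0.00012214,  0.0013211 ,  0.00095443, -0.00086319,
        0.00101399, -0.00081506]), 'joint_efforts': array([-3.93989612e-04, -6.67871261e+01,  9.84526277e-01, -3.14455390e+01,
       -6.07515872e-02,  4.29913437e-02,  1.66716259e-04]), 'position': array([0.1459662 , 0.60721776, 0.24493703]), 'ee_rot': array([-3.69652077e-01, -3.11973601e+00,  2.50019407e-03]), 'force': array([-0.80758679, -0.91227565, -0.3305753 ]), 'ft_torque': array([ 0.00345717, -0.03200249, -0.04029793]), 'gripper_force': 0.0, 'width': 0.998112365423045}
{'fx': 498.97509581343803, 'fy': 498.97509581343803, 'cx': 310.91616234474134, 'cy': 199.48411766013103, 'xyz': array([ 0.28489308, -0.00419185,  1.59316875]), 'rotation': array([-2.12186962,  2.11482744, -0.19789151])}
```

View pics/top.png

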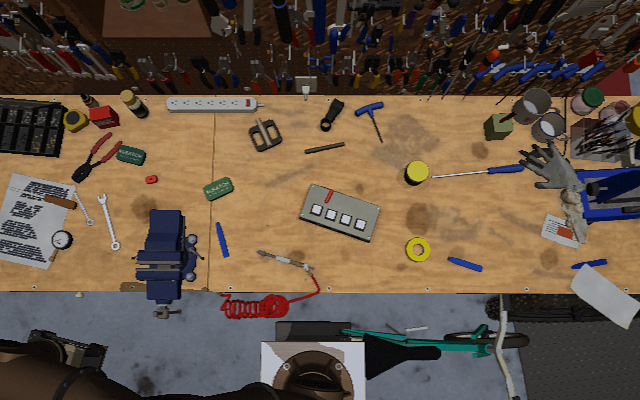

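The top view shows the grey box at about (340,213), with white keys near (316,210), (331,215), (345,219) and (360,224). There is a blue vise near (165,250), between the arm and the box. Next I measure the keys.

```bash
cat > h.py <<'E'
import numpy as np,cv2
from scipy.spatial.transform import Rotation as R
def ray(im,u,v,z):
    Rm=R.from_rotvec(im['rotation']).as_matrix();d=Rm@[(u-im['cx'])/im['fx'],(v-im['cy'])/im['fy'],1]
    p=im['xyz'];return p+d*(z-p[2])/d[2]
def depthpt(im):
    Rm=R.from_rotvec(im['rotation']).as_matrix();v,u=np.mgrid[:400,:640];z=im['z_map']
    c=np.stack([(u-im['cx'])/im['fx']*z,(v-im['cy'])/im['fy']*z,z],-1);return c@Rm.T+im['xyz']
E
python3 - <<'E'
from h import *
im=np.load('top.npz')
p=im['pixels'].astype(int)
m=((p.min(2)>195)&(np.ptp(p,axis=2)<30)).astype(np.uint8)
m[:180]=0;m[245:]=0;m[:,:295]=0;m[:,385:]=0
n,l,st,c=cv2.connectedComponentsWithStats(m)
K=[]
for i in range(1,n):
    if st[i,4]>20: w=ray(im,*c[i],.062);K.append(w);print(c[i],st[i],w)
K=np.array(K);K=K[np.argsort(-K[:,1])]
d=K[0]-K[-1];print(np.linalg.norm(d),'yaw',np.arctan2(-d[0],d[1]))
P=depthpt(im)
for n_,(u,v) in dict(tape=(417,249),tub=(416,171),vise=(165,230),vise2=(170,265),bit=(329,197),hose=(285,260)).items(): print(n_,P[v,u])
z=P[...,2]; w=(P[...,0]>-.1)&(P[...,0]<.8)&(P[...,1]<.6)&(P[...,1]>-.5)&(z>.12)
n,l,st,c=cv2.connectedComponentsWithStats(w.astype(np.uint8))
for i in range(1,n):
    if st[i,4]>15: q=P[l==i];print(q.min(0),q.max(0))
E
```

```text
Traceback (most recent call last):
IndexError: too many indices for array: array is 1-dimensional, but 2 were indexed
```

```bash
python3 - <<'E'
from h import *
im=np.load('top.npz')
p=im['pixels'].astype(int)
print(p[210,310:366].tolist()[:14], p[195,345])
m=((p.min(2)>180)&(np.ptp(p,axis=2)<45)).astype(np.uint8)
m[:180]=0;m[245:]=0;m[:,:295]=0;m[:,385:]=0
n,l,st,c=cv2.connectedComponentsWithStats(m)
K=[]
for i in range(1,n):
    if st[i,4]>20: w=ray(im,*c[i],.062);K.append(w);print(c[i],st[i],w)
if K:
    K=np.array(K);K=K[np.argsort(-K[:,1])]
    d=K[0]-K[-1];print(np.linalg.norm(d),'yaw',np.arctan2(-d[0],d[1]))
P=depthpt(im)
for n_,(u,v) in dict(tape=(417,241),tub=(416,171),vise=(165,230),vise2=(170,265),bit=(329,197),hose=(285,260)).items(): print(n_,P[v,u])
z=P[...,2]; w=(P[...,0]>-.1)&(P[...,0]<.8)&(P[...,1]<.6)&(P[...,1]>-.5)&(z>.1)
n,l,st,c=cv2.connectedComponentsWithStats(w.astype(np.uint8))
for i in range(1,n):
    if st[i,4]>15: q=P[l==i];print(q.min(0),q.max(0))
E
```

```text
[[85, 84, 78], [45, 43, 36], [156, 159, 169], [193, 198, 209], [190, 194, 204], [185, 190, 200], [187, 191, 202], [186, 190, 201], [188, 191, 202], [193, 198, 206], [125, 128, 134], [26, 23, 23], [105, 105, 95], [141, 141, 130]] [117 120 112]
[316.41666667 208.79166667] [313 205   8   9  48] [ 0.55253762 -0.01254976  0.062     ]
[330.91666667 214.04166667] [327 210   8   9  48] [ 0.5361097  -0.05763734  0.062     ]
[345.41666667 218.79166667] [342 215   8   9  48] [ 0.52132089 -0.10254352  0.062     ]
[360.3 223.7] [357 220   8   9  50] [ 0.50609962 -0.1484506   0.062     ]
0.14361589589876644 yaw -0.3292660411161077
tape [ 0.45735972 -0.33005806  0.02215186]
tub [ 0.67207466 -0.32469214  0.07181065]
vise [0.47733618 0.43911761 0.11745645]
vise2 [0.3751817  0.42506143 0.09350743]
bit [ 0.59204376 -0.05215344  0.05221829]
hose [0.3960366  0.08520312 0.0259495 ]
[ 0.28489308 -0.00419185  0.10022072] [0.54121245 0.50857748 1.59316875]
[ 0.28404068 -0.00419185  0.10000672] [0.36294537 0.50868207 1.59316875]
[0.22799883 0.44226472 0.10143215] [0.24225747 0.45473837 0.14498732]
[ 0.0367285  -0.07923652  0.10019755] [0.28489308 0.59997579 1.59316875]
```

```bash
cat >> h.py <<'E'
K=np.array([[.5525,-.0125],[.5361,-.0576],[.5213,-.1025],[.5061,-.1484]])
c0=K.mean(0);yb=np.array([np.sin(.329),np.cos(.329)])
K=np.array([c0+yb*o for o in(.072,.024,-.024,-.072)])
def goal():
    y=np.r_[yb,0];z=np.array([0,0,-1.]);return np.c_[np.cross(y,z),y,z]
def delta(s,tgt,G):
    T=R.from_rotvec(s['ee_rot']).as_matrix()
    return T.T@(np.array(tgt)-s['position']),R.from_matrix(T.T@G).as_rotvec()
E
python3 - <<'E'
from h import *
from cell import arm
s=arm.observe();print(R.from_rotvec(s['ee_rot']).as_matrix().round(3),K)
for sg in(1,-1):
    G=goal()@np.diag([sg,sg,1]);print(delta(s,[*K[0],.16],G),G.round(3))
E
```

```text
[[-0.972  0.234 -0.   ]
 [ 0.234  0.972 -0.002]
 [-0.    -0.002 -1.   ]] [[ 0.55226297 -0.01211165]
 [ 0.53675432 -0.05753722]
 [ 0.52124568 -0.10296278]
 [ 0.50573703 -0.14838835]]
(array([-0.53979356, -0.50711509,  0.08582483]), array([-0.0015456 ,  0.0002116 ,  0.09314235])) [[-0.946  0.323  0.   ]
 [ 0.323  0.946  0.   ]
 [ 0.     0.    -1.   ]]
(array([-0.53979356, -0.50711509,  0.08582483]), array([-3.22753944e-04, -2.35755083e-03, -3.04844939e+00])) [[ 0.946 -0.323  0.   ]
 [-0.323 -0.946  0.   ]
 [ 0.     0.    -1.   ]]
```

Call:
{"op": "arm_command", "data": {
  "targets": [
    [[-0.035,-0.033,0,0,0,0],[-0.037,-0.035,0,0,0,0],[-0.037,-0.035,0,0,0,0],[-0.037,-0.035,0,0,0,0],[-0.037,-0.035,0,0,0,0],[-0.037,-0.035,0,0,0,0],[-0.037,-0.035,0,0,0,0],[-0.037,-0.035,0,0,0,0],[-0.037,-0.035,0,0,0,0],[-0.037,-0.035,0,0,0,0]]
  ],
  "jaw": 0,
  "newtons": 10
}}

```text
clock: 1.3
position: [0.423, 0.1817, 0.2456]
ee_rot: [-0.369, -3.119, 0.0]
force: [-0.2, 0.1, 0.5]
width: 0.012
gripper_force: 0.0
```

Call:
{"op": "arm_command", "data": {
  "targets": [
    [[-0.037,-0.035,0,0,0,0],[-0.037,-0.035,0,0,0,0],[-0.037,-0.035,0,0,0,0],[-0.03,-0.025,0.01,0,0,0],[-0.015,-0.015,0.02,0,0,0],[0,0,0.01,0,0,0.093],[0,0,0,0,0,0],[0,0,0,0,0,0]]
  ]
}}

```text
clock: 2.3
position: [0.5403, 0.0063, 0.206]
ee_rot: [0.51, 3.1, 0.0]
force: [-0.5, -0.1, -0.2]
width: 0.004
gripper_force: 0.0
```

```bash
python3 - <<'E'
from h import *
from cell import arm
s=arm.observe();print(s['clock'],s['position'],s['width'],s['force'],s['joints'].round(2))
im=arm.get_image("wrist");print({k:v for k,v in im.items() if k not in('pixels','z_map')})
cv2.imwrite('pics/w1.png',im['pixels'][:,:,::-1])
np.savez('w1.npz',pos=s['position'],rot=s['ee_rot'],**{k:np.array(v) for k,v in im.items()})
print(delta(s,[*K[0],.10],goal()))
E
```

```text
2.3 [0.5402852  0.00625552 0.20596684] 0.00398850665562844 [-0.54555494 -0.13572839 -0.23762237] [-0.42  0.35  0.41  1.86 -0.16  0.97  1.3 ]
{'fx': 290.5611080170476, 'fy': 290.5611080170476, 'cx': 319.0271826017444, 'cy': 197.67508201962914, 'T_tool_cam': array([[ 1.39409563e-04, -9.64496816e-01, -2.64094437e-01,
         7.07767193e-02],
       [ 9.99998840e-01, -2.66033873e-04,  1.49945689e-03,
        -1.24771878e-03],
       [-1.51647947e-03, -2.64094340e-01,  9.64495661e-01,
        -1.40080195e-01],
       [ 0.00000000e+00,  0.00000000e+00,  0.00000000e+00,
         1.00000000e+00]])}
(array([-0.0172353 , -0.01356634,  0.10596551]), array([ 8.69276143e-05, -8.64136860e-06,  2.61068092e-03]))
```

View pics/w1.png

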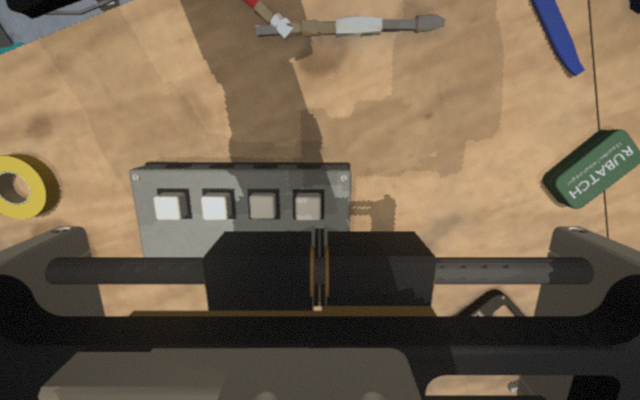

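The wrist view is upside down, so key1 is on the right. Key1 is near (308,205), key2 (262,205), key3 (216,206) and key4 (170,206). I check their positions with rays and the depth map.

```bash
python3 - <<'E'
from h import *
im=np.load('w1.npz');p=im['pixels'].astype(int)
T=np.eye(4);T[:3,:3]=R.from_rotvec(im['rot']).as_matrix();T[:3,3]=im['pos'];C=T@im['T_tool_cam']
cam=dict(fx=im['fx'],fy=im['fy'],cx=im['cx'],cy=im['cy'],xyz=C[:3,3],rotation=R.from_matrix(C[:3,:3]).as_rotvec(),z_map=im['z_map'])
P=depthpt(cam)
top=(P[...,2]>.052)&(P[...,2]<.07);top[:180]=0;top[228:]=0;top[:,:145]=0;top[:,330:]=0
n,l,st,c=cv2.connectedComponentsWithStats(top.astype(np.uint8))
for i in range(1,n):
    if st[i,4]>60:
        q=P[l==i];print(c[i].round(1),st[i],np.median(q,0).round(4),ray(cam,*c[i],np.median(q[:,2])).round(4))
print(K)
E
```

```text
[169.6 206.2] [154 193  32  27 750] [ 0.5062 -0.1436  0.0633] [ 0.5062 -0.1433  0.0633]
[215.9 206.3] [202 193  29  27 711] [ 0.5213 -0.0988  0.0634] [ 0.5213 -0.0988  0.0634]
[262.6 205.8] [250 194  26  25 621] [ 0.5371 -0.0549  0.0587] [ 0.5371 -0.055   0.0587]
[308.1 206.5] [296 194  25  26 640] [ 0.5514 -0.0102  0.0636] [ 0.5515 -0.0101  0.0636]
[[ 0.55226297 -0.01211165]
 [ 0.53675432 -0.05753722]
 [ 0.52124568 -0.10296278]
 [ 0.50573703 -0.14838835]]
```

Heights agree: key1, key3 and key4 are at about 63.5 mm, and key2 is at about 58.7 mm. So key2 is probably latched, and I'll confirm by touch. First I move above key1.

Call:
{"op": "arm_command", "data": {
  "targets": [
    [[-0.009,-0.0065,0.035,0,0,0],[-0.008,-0.006,0.04,0,0,0.003],[0,0,0.029,0,0,0],[0,0,0,0,0,0],[0,0,0,0,0,0]]
  ]
}}

```text
clock: 2.98
position: [0.5531, -0.0112, 0.103]
ee_rot: [0.517, 3.097, 0.001]
force: [-0.2, -0.1, 1.5]
width: 0.004
gripper_force: 0.0
```

```bash
cat > st.py <<'E'
from h import *
from cell import arm
s=arm.observe();print(s['clock'],s['position'],'tip',s['position'][2]-arm.tip_reach,s['force'],s['ee_rot'])
for k in K: print(delta(s,[*(k+[0,.001]),.099],goal())[0].round(4))
E
python3 st.py
```

```text
2.975 [ 0.55312948 -0.01118065  0.10303389] tip 0.08403389261735938 [-0.22532235 -0.13556743  1.49779067] [5.17319731e-01 3.09717030e+00 8.81742213e-04]
[ 0.0008 -0.0002  0.004 ]
[ 0.0008 -0.0482  0.004 ]
[ 0.0007 -0.0962  0.004 ]
[ 0.0006 -0.1442  0.0039]
```

Call:
{"op": "arm_command", "data": {
  "targets": [
    [[0,0,0.01,0,0,0],[0,0,0.008,0,0,0],[0,0,0,0,0,0]]
  ]
}}

```text
clock: 3.35
position: [0.5519, -0.0113, 0.0832]
ee_rot: [-0.518, -3.097, 0.0]
force: [0.3, 0.7, 0.5]
width: 0.005
gripper_force: 0.0
```

Call:
{"op": "arm_command", "data": {
  "targets": [
    [[0,0,0.0015,0,0,0],[0,0,0.0015,0,0,0],[0,0,0.001,0,0,0],[0,0,0,0,0,0]]
  ]
}}

```text
clock: 3.85
position: [0.5525, -0.0115, 0.0798]
ee_rot: [0.519, 3.098, 0.0]
force: [-1.3, -0.4, 2.8]
width: 0.008
gripper_force: 1.4
```

Key1 gives 2.8 N at tip height 60.8 mm, so it is free. Next is key2.

Call:
{"op": "arm_command", "data": {
  "targets": [
    [[0,0,-0.014,0,0,0],[0,-0.024,0,0,0,0],[0,-0.024,0,0,0,0],[0,0,0.01,0,0,0],[0,0,0.004,0,0,0],[0,0,0,0,0,0],[0,0,0,0,0,0]]
  ]
}}

```text
clock: 4.72
position: [0.537, -0.0561, 0.0797]
ee_rot: [-0.517, -3.099, -0.0]
force: [0.5, 0.8, 0.4]
width: 0.005
gripper_force: 0.0
```

Call:
{"op": "arm_command", "data": {
  "targets": [
    [[0,0,0.0015,0,0,0],[0,0,0,0,0,0],[0,0,0,0,0,0]]
  ]
}}

```text
clock: 5.1
position: [0.5368, -0.0568, 0.0783]
ee_rot: [0.519, 3.098, 0.0]
force: [-0.5, 0.5, 0.3]
width: 0.008
gripper_force: 0.0
```

Call:
{"op": "arm_command", "data": {
  "targets": [
    [[0,0,0.001,0,0,0],[0,0,0,0,0,0],[0,0,0,0,0,0]]
  ]
}}

```text
clock: 5.48
position: [0.5368, -0.0568, 0.0774]
ee_rot: [0.519, 3.098, 0.0]
force: [-0.5, 0.4, 4.5]
width: 0.004
gripper_force: 1.8
```

Key2 carries no load until 58.4 mm, then it is firm at 4.5 N, so it is the latched key. Keys 3 and 4 still need their taps.

Call:
{"op": "arm_command", "data": {
  "targets": [
    [[0,0,-0.0165,0,0,0],[0,-0.024,0,0,0,0],[0,-0.024,0,0,0,0],[0,0,0.009,0,0,0],[0,0,0.003,0,0,0],[0,0,0.002,0,0,0],[0,0,0,0,0,0],[0,0,0,0,0,0]]
  ]
}}

```text
clock: 6.48
position: [0.5212, -0.1015, 0.0798]
ee_rot: [-0.518, -3.098, -0.001]
force: [-0.6, 1.6, 2.6]
width: 0.005
gripper_force: 1.4
```

Call:
{"op": "arm_command", "data": {
  "targets": [
    [[0,0,-0.014,0,0,0],[0,-0.024,0,0,0,0],[0,-0.024,0,0,0,0],[0,0,0.009,0,0,0],[0,0,0.003,0,0,0],[0,0,0.002,0,0,0],[0,0,0,0,0,0],[0,0,0,0,0,0]]
  ]
}}

```text
clock: 7.48
position: [0.5056, -0.1469, 0.0798]
ee_rot: [-0.518, -3.099, -0.001]
force: [-0.7, 0.9, 2.1]
width: 0.008
gripper_force: 1.4
```

```bash
python3 st.py
```

```text
7.475 [ 0.50560383 -0.14685954  0.07981414] tip 0.0608141443472735 [-0.68343081  0.93651587  2.11768559] [-5.17650716e-01 -3.09852593e+00 -8.69533306e-04]
[ 0.      0.1436 -0.0191]
[-0.0001  0.0956 -0.0191]
[-0.0002  0.0476 -0.0192]
[-0.0003 -0.0004 -0.0192]
```

Keys 3 and 4 both give way at 60.8 mm, so they are free. I go back to key2 and press it to its stop.

Call:
{"op": "arm_command", "data": {
  "targets": [
    [[0,0,-0.014,0,0,0],[0,0.03,0,0,0,0],[0,0.036,0,0,0,0],[0,0.03,0,0,0,0],[0,0,0,0,0,0],[0,0,0.012,0,0,0],[0,0,0.0045,0,0,0],[0,0,0,0,0,0]]
  ]
}}

```text
clock: 8.48
position: [0.536, -0.0578, 0.0769]
ee_rot: [-0.521, -3.097, 0.001]
force: [-2.2, -0.8, 4.7]
width: 0.002
gripper_force: 2.1
```

Call:
{"op": "arm_command", "data": {
  "targets": [
    [[0,0,0.002,0,0,0],[0,0,0.002,0,0,0],[0,0,0.002,0,0,0],[0,0,0.001,0,0,0],[0,0,0,0,0,0],[0,0,0,0,0,0]]
  ]
}}

```text
clock: 9.22
position: [0.5363, -0.0577, 0.0711]
ee_rot: [-0.521, -3.098, 0.0]
force: [-7.2, -2.3, 18.5]
width: 0.004
gripper_force: 8.8
```

The tip is at 52.1 mm with 18 N, so the key is on its stop. I withdraw and check.

Call:
{"op": "arm_command", "data": {
  "targets": [
    [[0,0,-0.006,0,0,0],[0,0,-0.01,0,0,0],[0,0,-0.03,0,0,0],[0,0,-0.05,0,0,0],[0.015,0.03,-0.03,0,0,0],[0,0,-0.02,0,0,0],[0,0,0,0,0,0],[0,0,0,0,0,0]]
  ]
}}

```text
clock: 10.22
position: [0.532, -0.0237, 0.2156]
ee_rot: [-0.519, -3.098, 0.0]
force: [-0.8, -0.7, -0.1]
width: 0.004
gripper_force: 0.0
```

```bash
python3 - <<'E'
from h import *
from cell import arm
s=arm.observe();im=arm.get_image("wrist");print(s['position'],s['force'])
cv2.imwrite('pics/w2.png',im['pixels'][:,:,::-1])
T=np.eye(4);T[:3,:3]=R.from_rotvec(s['ee_rot']).as_matrix();T[:3,3]=s['position'];C=T@im['T_tool_cam']
cam=dict(im,xyz=C[:3,3],rotation=R.from_matrix(C[:3,:3]).as_rotvec())
P=depthpt(cam)
for k in K+[0,.002]:
    q=P[np.hypot(P[...,0]-k[0],P[...,1]-k[1])<.008];q=q[(q[:,2]>.03)&(q[:,2]<.09)];print(len(q),np.median(q,0))
E
```

```text
[ 0.53200798 -0.02369434  0.21559787] [-0.79521733 -0.70994748 -0.08013895]
176 [ 0.55222969 -0.01004637  0.06402009]
177 [ 0.53685675 -0.05535338  0.06396476]
177 [ 0.52112818 -0.10110269  0.06383124]
175 [ 0.5056753  -0.14612701  0.06380203]
```

View pics/w2.png

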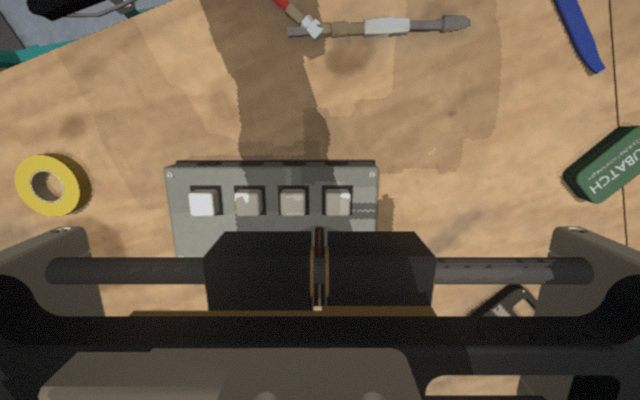

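All four keys, at pixels (338,202), (293,202), (248,202) and (204,202), now stand level at about 64 mm. The arm is clear of everything.

```bash
python3 -c "
from cell import arm
print(arm.sign_off())"
```

```text
the job is handed in; nothing more can be done
None
```

I tapped the keys from left to right and found the second from left latched. I then pressed it to its stop, and the wrist camera shows all four keys level again. The job was handed in at about 10 s, and no verdict came back.

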